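# Hang the loaded wash basket on the drain stand

## Task

Set the printed parts up to drain: push the drip pan fully home under the drain stand's hooks and put the loose printed tube into the wire basket beside the one already there. Then carry the basket level by its handle, lower its rail into both hooks at once, and let go only after making sure, still holding it, that both ends are down in their hooks. Last, press the lever at the stand's right all the way down so that the catch closes over the rail, and leave the other things on the bench where they are.

Things in the scene. Friction and masses are not known exactly. Their poses are not given: they have to be found in the camera images.
- drain_stand: fixed stand: grey foot plate 90 x 320 x 12 mm, two square posts 20 mm thick, 218 mm high, 250 mm apart, a forward J hook of 10 mm steel on each. Origin: bench top, middle of the foot's front edge; x to the back, y left, z up. Posts x = 0 to 20, foot x = 0 to 90. Two rubber bumpers (y +-70, z 107, faces at x = -31 mm) back up the hung basket's rear wall. Turned up to 0.1 rad
- hook_left (a point): where the rail's axis lies when seated in the left (+y) hook: 125 mm left of the stand's middle, 31 mm before the posts, 167 mm above the bench; axes as the stand's. The hook's upturned tip stands 20 mm before the seat, its top 193 mm above the bench; the mouth narrows from 40 mm to a trough about 14 mm wide. Lower the rail in from straight above
- hook_right (a point): the same in the right (-y) hook, 125 mm right of the stand's middle
- drip_pan (a joint): how far the stand's drip pan is pulled out to the front (-x of the stand), in m; 0 = fully home under the hooks, hard stop; 0.05 to 0.08 at the start. Friction about 2 N
- pan_front (a point): middle of the front rim's outer face of the drip pan, 12 mm above the bench. The pan is a shallow black tray with pale resin spots, 195 (x) x 270 (y) mm, its rim's top 24 mm above the bench, rim walls 5 mm thick; it slides along the stand's x between two low guides. Home, this point lies 198 mm before the stand's origin
- catch (a joint): catch on the stand: a shaft along y with a keeper finger beside each hook and a cranked lever at the far right. 1.6 to 1.9 rad at the start = open (keepers upright, lever up and forward); 0 = closed, hard stop (keepers level, 2 mm over the seated rail, lever down and forward). Friction of 0.06 N m (1 to 2 N at the lever) keeps it where it is left. An unseated rail stops it from closing
- lever_knob (a point): middle of the lever's black knob, 18 mm thick, 26 mm long along y, 60 mm from the shaft. In the stand's frame at catch angle q: x = 10 - 60 cos(q - 0.873), y = -195, z = 200 + 60 sin(q - 0.873) mm. Pressing straight down on it, from open to closed about 100 mm, closes the catch
- catch_axis (a point): point on the shaft's axis at the lever, fixed to the stand: x = 10, y = -195, z = 200 mm in the stand's frame
- basket: loose wash basket of steel wire, about 0.42 kg, 110 (x) x 220 mm (y), walls 50 mm high, walls and floor 4 mm thick. Origin: centre of its underside, z up, rail at the rear (+x). A fixed handle bridges it from front to rear at y = 0 and parts it into a left and a right half; it balances at the handle. Starts upright on the bench left or right of the pan, turned up to 0.3 rad
- handle (a point): middle of the handle's black grip: a bar 72 mm long (along the basket's x), 14 mm thick (y), 20 mm high; its middle is 106 mm above the basket's underside
- rail_left (a point): point on the basket's rail, 125 mm left (+y) of its middle, that belongs in the left hook. The rail is 8 mm round, straight along y, 60 mm behind the basket's middle and 70 mm above its underside; clear from y = -142 to +142 mm between two 17 mm ball ends, which stay outside the hooks. Axes as the basket's
- rail_right (a point): the like point 125 mm right (-y) of the basket's middle, that belongs in the right hook
- basket_floor (a point): middle of the basket's inner floor, 4 mm above its underside
- loose_tube: freshly printed grey tube lying on the bench on the side of the pan where the basket is not; 24 (x) x 70 (y, its length) x 25 mm, 24 g. Origin: centre of its underside
- loaded_tube: a like printed tube that lies in the left (+y) half of the basket from the start and stays in it
- tape_roll: bystander: roll of paper tape lying at the left, 94 mm wide, 19 mm high; origin at the centre of its underside
- vial: bystander: small white vial with a black cap, 25 mm wide, 55 mm high, right of the stand; origin at the centre of its underside
- marker: bystander: felt marker lying right of the stand, 133 mm long, 12 mm thick; origin at the centre of its underside
There are look-alikes about, which are no part of the job. What is shaped like the loose_tube but yellow is not meant.

How it is judged:
On the way, in this order (a step that is already met when the one before it is completed fails the run):
1. the drip pan is home under the hooks and both tubes are in the basket, which still stands on the bench (value of joint drip_pan below 0.01 m and x of loose_tube in the frame of basket between -0.05 and 0.05 m and y of loose_tube in the frame of basket between -0.105 and 0.105 m and z of loose_tube in the frame of basket between -0.005 and 0.045 m and x of loaded_tube in the frame of basket between -0.05 and 0.05 m and y of loaded_tube in the frame of basket between -0.105 and 0.105 m and z of loaded_tube in the frame of basket between -0.005 and 0.045 m and height (world z) of basket below 0.02 m), for 0.1 s.
2. both ends of the rail are down in their hooks while the fingers still hold the basket (x of rail_left in the frame of hook_left between -0.009 and 0.009 m and z of rail_left in the frame of hook_left between -0.006 and 0.006 m and y of rail_left in the frame of hook_left between -0.022 and 0.022 m and x of rail_right in the frame of hook_right between -0.009 and 0.009 m and z of rail_right in the frame of hook_right between -0.006 and 0.006 m and y of rail_right in the frame of hook_right between -0.022 and 0.022 m and contact force between the fingers and basket above 1 N), for 0.2 s.
3. the basket is released on both hooks and the catch is closed (x of rail_left in the frame of hook_left between -0.009 and 0.009 m and z of rail_left in the frame of hook_left between -0.006 and 0.006 m and y of rail_left in the frame of hook_left between -0.022 and 0.022 m and x of rail_right in the frame of hook_right between -0.009 and 0.009 m and z of rail_right in the frame of hook_right between -0.006 and 0.006 m and y of rail_right in the frame of hook_right between -0.022 and 0.022 m and value of joint catch below 0.15 rad and contact force between the fingers and basket below 0.2 N), for 0.1 s.
At the end, for the whole second after the job is handed in: Both rail points within 9 mm front to back, 6 mm in height, 22 mm sideways of their seats; basket still and level to 0.2 rad, both tubes in it; catch under 0.15 rad; drip pan within 10 mm of fully home (x of rail_left in the frame of hook_left between -0.009 and 0.009 m and z of rail_left in the frame of hook_left between -0.006 and 0.006 m and y of rail_left in the frame of hook_left between -0.022 and 0.022 m and x of rail_right in the frame of hook_right between -0.009 and 0.009 m and z of rail_right in the frame of hook_right between -0.006 and 0.006 m and y of rail_right in the frame of hook_right between -0.022 and 0.022 m and value of joint drip_pan below 0.01 m and x of loose_tube in the frame of basket between -0.05 and 0.05 m and y of loose_tube in the frame of basket between -0.105 and 0.105 m and z of loose_tube in the frame of basket between -0.005 and 0.045 m and x of loaded_tube in the frame of basket between -0.05 and 0.05 m and y of loaded_tube in the frame of basket between -0.105 and 0.105 m and z of loaded_tube in the frame of basket between -0.005 and 0.045 m and value of joint catch below 0.15 rad and angle between basket's own z axis and vertical below 0.2 rad and linear speed of basket below 0.02 m/s); the robot touches nothing.
It fails at once if the basket is tipped by more than 0.5 rad (angle between basket's own z axis and vertical above 0.5 rad).
It fails at once if a bystander (tape roll, vial, marker) is moved by more than 30 mm or the vial is knocked over (distance of any of tape_roll, vial, marker from where it was at the start of the episode above 0.03 m or angle between vial's own z axis and vertical above 0.5 rad).
It also fails if it takes over 72 s, if anything falls off the work surface, if the arm or the gripper's body presses on something with over 40 N, if the wrist force passes 120 N, or if a joint passes its speed limit or range.

## Robot

A 7-joint arm with a two-finger parallel gripper is mounted at the origin on a cart in front of the work surface, level with it; the furniture and walls round the work are solid. World frame = base frame: x ahead of the robot, y to its left, z up, the work surface at z = 0. Lengths are in m, angles in rad, forces in N, time in s.
With the tool pointing down it reaches from about 0.425 to 0.95 m from the base axis. Payload 4.7 kg.
Tool frame: the origin (TCP) lies on the centre line of the jaws, within the pads' length; the fingertips stand robot.nose_length ahead of it and the grasp point (between the pads) lies 8 mm behind it (robot.nose_length is the distance from the TCP to the fingertips, in m); z points along the fingers, y is the line along which they close (so a half turn about z gives the same grasp; the last joint's range is limited). The gripper opens to 85 mm and grips with 20 to 120 N. Pads are 22 mm wide; open, the fingers measure 114 mm over their backs; the gripper's body (76 mm by 85 mm) begins 54 mm behind the grasp point. The pads swing forward as they close: fully open they stand 13 mm farther back than shut.
Start: joints at [-1.263, 0.469, -0.049, 1.532, 0.024, 1.141, -0.082], TCP at [0.223, 0.637, 0.242] pointing down, gripper open.
Joint ranges: [-2.59, 2.59], [-0.33, 1.99], [-1.39, 1.29], [0.1, 2.45], [-1.04, 4.18], [0.21, 1.99], [-2.66, 2.66]. Speed limits (rad/s): [2.57, 2.57, 3.14, 3.14, 3.14, 3.14, 3.14].

## Interface

Orientations are given as [roll, pitch, yaw] about the fixed x, y, z axes, in that order (R = Rz(yaw) Ry(pitch) Rx(roll)).
In Python, from plant import robot gives the robot as it stands. Calls block until the motion is done:
- robot.goto(position, orientation): joint-space move of the TCP to a pose.
- robot.move_straight(position, vel=0.15, attitude=None, contact_N=None): straight line of the TCP; attitude=None keeps the orientation; vel is the mean speed in m/s. With contact_N (N) it stops when the force on the tool has changed by that much, and returns True; else False.
- robot.move_joints(angles): joint-space move.
- robot.grip(opening, strength=None): opening from 0.0 (shut) to 1.0 (fully open); strength is the grip in N (None keeps the last); returns when the fingers have stopped.
- robot.sleep(seconds).
- robot.inverse_kinematics(position, orientation): joint angles nearest the present ones, or None.
- robot.sense(): the state.
- robot.grab_frame(name): name is "scene" or "side" or "wrist"; returns a dict with "image" (400x640x3 uint8, red, green, blue), "range_z" (400x640 float32, m along the optical axis (not along the pixel's ray), 0 where there is no reading), "fx", "fy", "cx", "cy" (pixels), "dist_coeffs" ([k1, k2, p1, p2, k3] as OpenCV has them; the pictures are not rectified), "R" (3x3) and "t" (3): a world point X has camera coordinates R X + t. Camera axes: x right, y down, z forward; pixel columns grow to the right and rows downward; lengths in m; the calibration is good to about 2 mm. A picture is of the moment at which its call begins.
A pose or a line that the arm cannot do raises robot.IKError and nothing moves.
- robot.close_job(): hands the job in; it is judged then, once.
The state is a dict: "t": time; "joint_pos": joint angles; "joint_velocities": joint speeds; "effort": joint torques, N m; "tcp_pos": TCP position; "tcp_rot": TCP orientation; "wrist_force": force on the tool from outside, world axes, zero at the start; "torque": the same for the moment, N m; "opening": opening from 0.0 (shut) to 1.0 (fully open); "gripper_force": force on a finger pad.
Only numpy, scipy, OpenCV 4.12 (cv2) and the standard library are available. Lean on these libraries where they do the work, as an engineer would, in place of code of your own. Each camera call takes 0.05 s, during which the arm holds its last target. There are 200 camera calls.

## Working session

There is one attempt and no reset: what is moved stays moved. The work goes in short steps, each a Python script; the robot and the scene stay as the last script left them, time stands still between calls to the robot, and variables do not carry over. Pictures are saved under pics/ and viewed, at most 12 in all, crops included, and the job is handed in when it is done.

```bash
mkdir -p pics; ls; cat > h.py <<'E'
import numpy as np, cv2, pickle
from plant import robot
def snap(n, tag):
    f=robot.grab_frame(n); pickle.dump(f,open(f'pics/{tag}.pkl','wb'))
    cv2.imwrite(f'pics/{tag}.png',f['image'][:,:,::-1]); return f
def load(tag): return pickle.load(open(f'pics/{tag}.pkl','rb'))
def K(f): return np.array([[f['fx'],0,f['cx']],[0,f['fy'],f['cy']],[0,0,1.]])
def und(f,p): return cv2.undistortPoints(np.array(p,float).reshape(-1,1,2),K(f),np.array(f['dist_coeffs'],float)).reshape(-1,2)
def pix3(f,u,v,r=1):
    w=f['range_z'][v-r:v+r+1,u-r:u+r+1]; z=np.median(w[w>0]) if (w>0).any() else np.nan
    n=und(f,[[u,v]])[0]; return np.array(f['R']).T@(np.array([n[0]*z,n[1]*z,z])-f['t'])
def onplane(f,u,v,h):
    n=und(f,[[u,v]])[0]; R=np.array(f['R']); c=-R.T@f['t']; d=R.T@np.array([n[0],n[1],1]); return c+d*(h-c[2])/d[2]
def proj(f,P):
    R=np.array(f['R']); return cv2.projectPoints(np.array(P,float).reshape(-1,3),cv2.Rodrigues(R)[0],np.array(f['t'],float),K(f),np.array(f['dist_coeffs'],float))[0].reshape(-1,2)
def cloud(f):
    vv,uu=np.mgrid[0:400,0:640]; n=und(f,np.stack([uu,vv],-1).reshape(-1,2)); z=f['range_z'].reshape(-1)
    P=(np.c_[n*z[:,None],z]-f['t'])@np.array(f['R']); P[z<=0]=np.nan; return P.reshape(400,640,3)
E
python3 - <<'E'
from h import *
s=robot.sense(); print(s, robot.nose_length)
for n in('scene','side'):
    f=snap(n,n+'0'); print(n,-np.array(f['R']).T@f['t'],np.array(f['R'])[2],f['fx'],(f['range_z']>0).mean())
E
```

```text
pics
{'t': 0.0, 'joint_pos': array([-1.26290846,  0.46944481, -0.04858827,  1.53370777,  0.02414515,
        1.14096837, -0.08233419]), 'joint_velocities': array([ 2.21336296e-03,  7.34823154e-05, -4.73380593e-04, -2.98432310e-04,
        1.72924010e-03, -6.54737016e-05, -1.00953420e-05]), 'effort': array([ 4.94534306e-04, -5.10303819e+01, -4.60225786e-02, -2.37712079e+01,
        1.08409571e-02,  7.45371566e-03,  4.51231790e-05]), 'tcp_pos': array([0.22287744, 0.63654885, 0.24125325]), 'tcp_rot': array([-3.13965476e+00,  1.14639057e-04,  2.80481554e+00]), 'wrist_force': array([-0.07843817,  0.42077057,  0.60648994]), 'torque': array([0.03021713, 0.02075934, 0.05647587]), 'gripper_force': 0.0, 'opening': 0.9982010293633143} 0.011
scene [-0.42970689 -0.86704706  1.424302  ] [ 0.55840813  0.45189151 -0.69568271] 483.4661607561004 0.9958984375
side [ 0.54281131 -1.16727001  0.76129445] [ 0.03100978  0.87548953 -0.48224109] 402.9707901623329 0.99585546875
```

View pics/scene0.png

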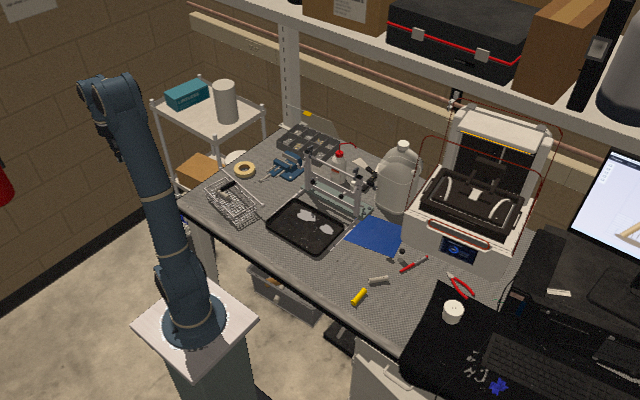

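View pics/side0.png

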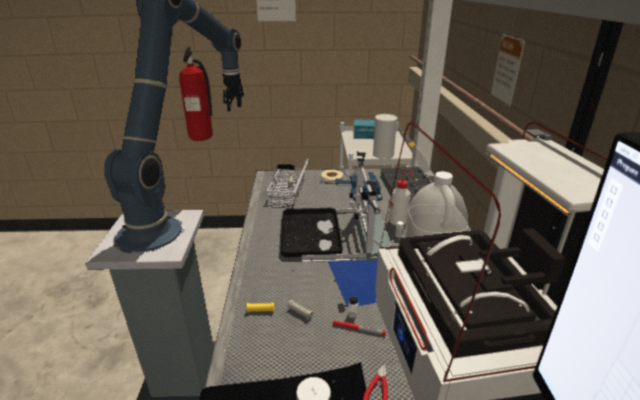

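The scene view shows the basket at about (236,203), the pan at (306,227), the stand at (335,185), the grey tube at (378,280), the yellow decoy at (358,297), and the marker and vial near (410,262). The side view shows the grey tube at (300,310). Next I'll enlarge these and get depth readings.

```bash
python3 - <<'E'
from h import *
f=load('scene0'); im=cv2.imread('pics/scene0.png')
cv2.imwrite('pics/c1.png',cv2.resize(im[125:325,180:440],None,fx=3,fy=3,interpolation=cv2.INTER_CUBIC))
C=cloud(f)
for u,v in [(378,280),(358,297),(306,227),(404,252),(410,265),(243,170),(228,187),(240,205),(380,240)]: print('scene',u,v,pix3(f,u,v).round(3))
g=load('side0')
for u,v in [(300,310),(260,308),(310,230),(352,305),(285,190)]: print('side',u,v,pix3(g,u,v).round(3))
E
```

```text
scene 378 280 [ 0.514 -0.396  0.018]
scene 358 297 [ 0.412 -0.381  0.015]
scene 306 227 [ 0.558 -0.028  0.006]
scene 404 252 [ 0.659 -0.411  0.047]
scene 410 265 [ 0.651 -0.447  0.008]
scene 243 170 [0.649 0.415 0.003]
scene 228 187 [0.459 0.295 0.106]
scene 240 205 [0.483 0.267 0.003]
scene 380 240 [ 0.687 -0.292  0.003]
side 300 310 [ 0.52  -0.401  0.018]
side 260 308 [ 0.417 -0.389  0.016]
side 310 230 [ 0.552 -0.014  0.008]
side 352 305 [ 0.652 -0.414  0.042]
side 285 190 [0.455 0.296 0.003]
```

View pics/c1.png

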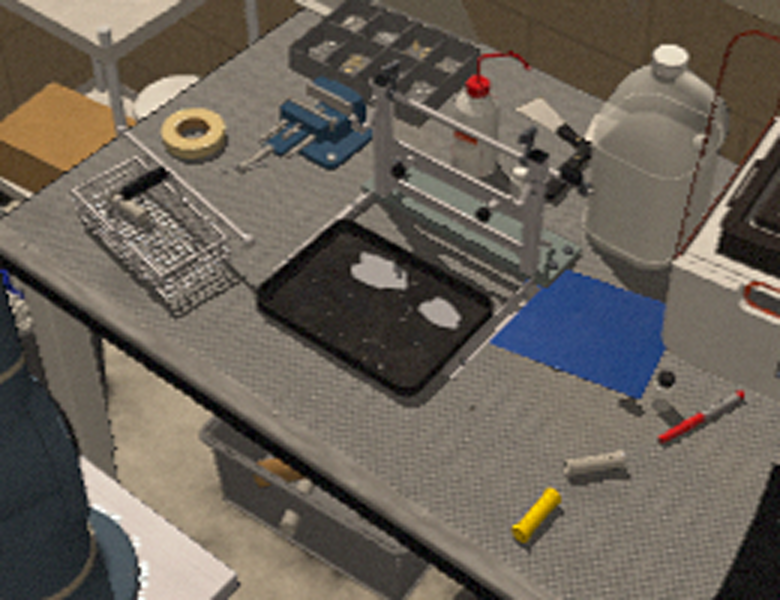

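The crop shows the basket's grip at (140,183), its rail from (125,135) to (250,240), the pan at (375,310), the hooks and posts at (385,90) and (540,165), and the grey tube at (595,465). Next are wrist views over the basket, the stand and the tube.

```bash
python3 - <<'E'
from h import *
for tag,p in (('wb',[0.46,0.29,0.36]),('ws',[0.50,-0.02,0.42]),('wt',[0.50,-0.38,0.30])):
    robot.goto(p,[np.pi,0,np.pi/2]); s=robot.sense(); f=snap('wrist',tag)
    print(tag,s['t'],s['joint_pos'].round(2),s['tcp_pos'].round(3),s['tcp_rot'].round(2),(-np.array(f['R']).T@f['t']).round(3),np.array(f['R'])[2].round(2))
ims=[cv2.imread(f'pics/{t}.png') for t in('wb','ws','wt')]
cv2.imwrite('pics/w1.png',np.vstack([cv2.resize(np.hstack(ims[:2]),(800,250)),np.hstack([cv2.resize(ims[2],(400,250)),np.zeros((250,400,3),np.uint8)])]))
E
```

```text
wb 1.7083 [-0.93  0.17  0.34  1.7  -0.06  1.29 -0.58] [0.459 0.292 0.359] [-3.14  0.    1.57] [0.459 0.377 0.491] [ 0.   -0.33 -0.94]
ws 2.9667 [-0.61  0.05  0.6   1.69 -0.03  1.41 -0.  ] [ 0.5   -0.018  0.42 ] [-3.14 -0.    1.57] [0.5   0.067 0.551] [ 0.   -0.33 -0.94]
wt 4.4333 [-0.07  0.47  0.95  1.62 -0.4   1.26  0.95] [ 0.501 -0.379  0.3  ] [ 3.14 -0.    1.57] [ 0.501 -0.293  0.431] [ 0.   -0.33 -0.94]
```

View pics/w1.png

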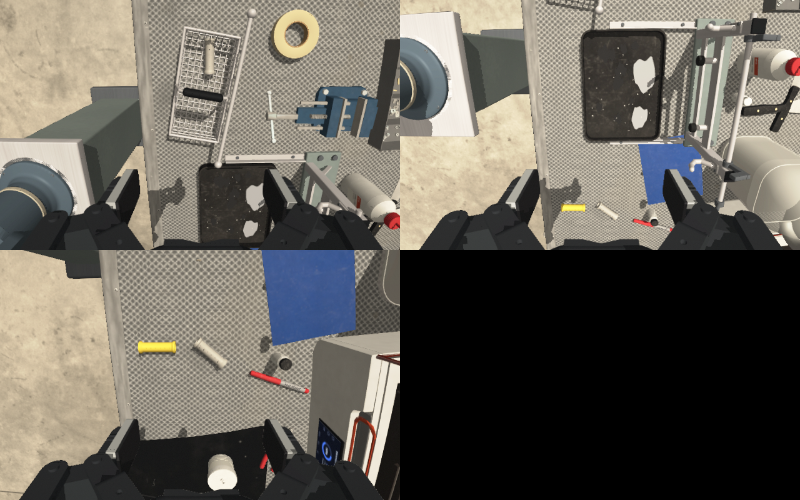

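The wrist views show the basket with its handle at (325,150) in full-size wb pixels and its rail balls at (403,21) and (352,261). In wt the tube is at (338,165), and in ws the stand posts are on the right. Depth segmentation comes next, plus an enlarged stand crop.

```bash
python3 - <<'E'
from h import *
im=cv2.imread('pics/ws.png'); cv2.imwrite('pics/c2.png',cv2.resize(im[10:310,420:620],None,fx=2,fy=2,interpolation=cv2.INTER_CUBIC)); 
def rect(P,n):
    r=cv2.minAreaRect(P[:,:2].astype(np.float32)*1000); b=cv2.boxPoints(r); e=[b[1]-b[0],b[2]-b[1]]
    L=max(e,key=np.linalg.norm); print(n,len(P),'c',np.round(r[0],1),'sz',np.round(r[1],1),'ang',np.arctan2(L[1],L[0]).round(3),'z',np.percentile(P[:,2],[5,50,95]).round(4))
for tag,g in(('wt','scene'),('scene0','scene')):
    C=cloud(load(tag)); m=(np.abs(C[...,0]-.516)<.05)&(np.abs(C[...,1]+.398)<.05)&(C[...,2]>.010)&(C[...,2]<.04); rect(C[m],'tube '+tag)
f=load('wb');C=cloud(f); I=f['image'].max(-1)
box=(np.abs(C[...,0]-.47)<.13)&(np.abs(C[...,1]-.3)<.2)
m=box&(C[...,2]>.1)&(C[...,2]<.13)&(I<70); rect(C[m],'grip wb')
m=box&(C[...,2]>.062)&(C[...,2]<.083)&(C[...,0]>.47)
rect(C[m],'rail wb'); P=C[m]; 
m=box&(C[...,2]>.045)&(C[...,2]<.056); rect(C[m],'rim wb')
for u,v in[(403,21),(352,261),(325,150)]: print(u,v,pix3(f,u,v).round(4))
f=load('scene0');C=cloud(f);I=f['image'].max(-1)
box=(np.abs(C[...,0]-.47)<.13)&(np.abs(C[...,1]-.3)<.2)
m=box&(C[...,2]>.095)&(C[...,2]<.13)&(I<70); rect(C[m],'grip scene')
f=load('ws');C=cloud(f);I=f['image'].max(-1)
box=(C[...,0]>.35)&(C[...,0]<.9)&(np.abs(C[...,1])<.3)
m=box&(C[...,2]>.018)&(C[...,2]<.030)&(I<60)&(C[...,0]<.68)&(np.abs(C[...,1])<.2); rect(C[m],'pan rim ws')
m=box&(C[...,2]>.21)&(C[...,2]<.226); rect(C[m],'post top'); 
P=C[m]; 
m=box&(C[...,2]>.008)&(C[...,2]<.016)&(C[...,0]>.65)&(np.abs(C[...,1])<.2); rect(C[m],'foot')
E
```

```text
tube wt 941 c [ 519.3 -391.7] sz [23.4 70.2] ang -0.704 z [0.014  0.0195 0.0224]
tube scene0 99 c [ 507.7 -382.9] sz [22.6 97.5] ang -0.658 z [0.0109 0.0181 0.0245]
grip wb 846 c [462.4 301.6] sz [14.  70.9] ang -0.175 z [0.11   0.1146 0.1165]
rail wb 2059 c [556.5 287.1] sz [312.8 100. ] ang 1.439 z [0.0697 0.073  0.0767]
rim wb 2217 c [503.9 294.2] sz [221.6 196.8] ang 1.401 z [0.0492 0.0512 0.053 ]
403 21 [0.546  0.4381 0.078 ]
352 261 [0.5001 0.1479 0.0745]
325 150 [0.4628 0.3045 0.1151]
grip scene 77 c [460.6 299.8] sz [19.4 71.8] ang -0.1 z [0.0996 0.1106 0.1181]
pan rim ws 1233 c [552.8 -23.2] sz [194.7 268.1] ang -1.554 z [0.0186 0.0229 0.0248]
post top 2691 c [785.1 -95.4] sz [167.2 436.3] ang -1.425 z [0.211  0.2176 0.2246]
foot 6115 c [775.   -6.8] sz [249.7 384.7] ang -1.571 z [0.0096 0.0117 0.0142]
```

View pics/c2.png

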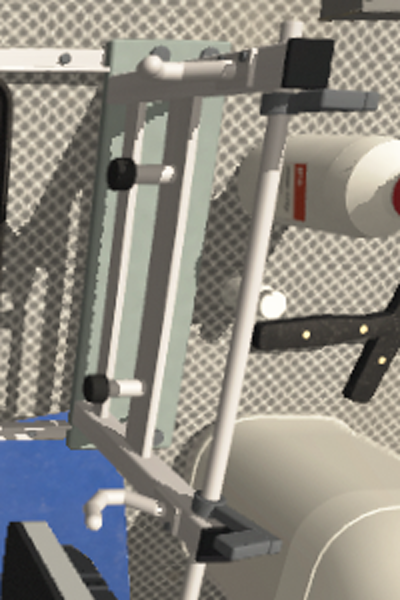

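The crop shows the left hook tip at about (152,65) and the right at (95,520), the post caps at (308,62) and (205,543), and the foot's front edge from (107,42) to (72,445). Next I'll fit the stand pose from these.

```bash
python3 - <<'E'
from h import *
from scipy.optimize import least_squares
f=load('ws');C=cloud(f)
def full(u,v): return int(round(420+u/2)),int(round(10+v/2))
for n,p in dict(tipL=(152,65),tipR=(95,520),capL=(308,62),capR=(205,543),shaft1=(275,180),shaft2=(222,440),shaft3=(193,590)).items():
    u,v=full(*p); print(n,(u,v),pix3(f,u,v).round(4))
hsv=cv2.cvtColor(f['image'],cv2.COLOR_RGB2HSV); print('foot hsv',hsv[10+120,420+95],hsv[10+60,420+57])
ref=hsv[10+120,420+95].astype(int)
m=(np.abs(C[...,2]-.012)<.004)&(np.abs(hsv[...,0].astype(int)-ref[0])<12)&(hsv[...,1]>25)&(hsv[...,1]<80)&(np.abs(C[...,1])<.2)&(C[...,0]>.6)&(C[...,0]<.85)
m=cv2.morphologyEx(m.astype(np.uint8),cv2.MORPH_OPEN,np.ones((3,3)))>0
P=C[m]; r=cv2.minAreaRect(P[:,:2].astype(np.float32)*1000); print(len(P),r)
# foot front edge
ys=np.arange(-.12,.12,.01); E=[]
for y in ys:
    q=P[np.abs(P[:,1]-y)<.005]
    if len(q)>5: E.append((y,np.percentile(q[:,0],2)))
E=np.array(E); k=np.polyfit(E[:,0],E[:,1],1); print('front edge x=%.4f+%.4f*y'%(k[1],k[0]), 'resid',np.std(E[:,1]-np.polyval(k,E[:,0])))
# post tops
for lo,hi in((.02,.2),(-.25,-.05)):
    q=C[(C[...,2]>.2145)&(C[...,2]<.222)&(C[...,0]>.68)&(C[...,0]<.8)&(C[...,1]>lo)&(C[...,1]<hi)&(f['image'].max(-1)<60)]
    print('cap',len(q),cv2.minAreaRect(q[:,:2].astype(np.float32)*1000) if len(q)>5 else '',np.median(q,0).round(4) if len(q) else '')
# pan front rim edge
I=f['image'].max(-1); q=C[(C[...,2]>.016)&(C[...,2]<.030)&(I<60)&(C[...,0]<.68)&(np.abs(C[...,1])<.2)]
r=cv2.minAreaRect(q[:,:2].astype(np.float32)*1000); print('pan',r)
E
```

```text
tipL (496, 42) [0.6673 0.1043 0.1912]
tipR (468, 270) [ 0.6725 -0.1426  0.1919]
capL (574, 41) [0.7284 0.1055 0.2176]
capR (522, 282) [ 0.7249 -0.1437  0.2175]
shaft1 (558, 100) [0.7316 0.0523 0.2044]
shaft2 (531, 230) [ 0.7302 -0.0859  0.2049]
shaft3 (516, 305) [ 0.7331 -0.184   0.2041]
foot hsv [ 45  25 187] [ 43  23 101]
0 ((0.0, 0.0), (0.0, 0.0), 0.0)Traceback (most recent call last):
  File "<stdin>", line 17, in <module>
IndexError: too many indices for array: array is 1-dimensional, but 2 were indexed
```

```bash
python3 - <<'E'
from h import *
f=load('ws');C=cloud(f);I=f['image'].max(-1)
for lo,hi in((.02,.2),(-.25,-.05)):
    m=(C[...,2]>.2145)&(C[...,2]<.222)&(C[...,0]>.68)&(C[...,0]<.8)&(C[...,1]>lo)&(C[...,1]<hi)&(I<60)
    q=C[m]; r=cv2.minAreaRect(q[:,:2].astype(np.float32)*1000); print('cap',len(q),r)
# shaft line
q=C[(np.abs(C[...,2]-.204)<.003)&(C[...,0]>.715)&(C[...,0]<.75)&(C[...,1]>-.12)&(C[...,1]<.08)]
k=np.polyfit(q[:,1],q[:,0],1); print('shaft x=%.4f%+.4f y'%(k[1],k[0]),len(q))
# hook tips
for lo,hi in((.08,.14),(-.17,-.12)):
    q=C[(C[...,2]>.188)&(C[...,2]<.197)&(C[...,0]>.65)&(C[...,0]<.69)&(C[...,1]>lo)&(C[...,1]<hi)]; print('tip',len(q),np.median(q,0).round(4),q.min(0).round(4),q.max(0).round(4))
# foot edge
fe=[]
for y in np.arange(-.11,.09,.01):
    q=C[(np.abs(C[...,2]-.012)<.0035)&(C[...,0]>.66)&(C[...,0]<.74)&(np.abs(C[...,1]-y)<.003)]
    if len(q)>3: fe.append((y,np.percentile(q[:,0],3)))
fe=np.array(fe); k=np.polyfit(fe[:,0],fe[:,1],1); print('foot x=%.4f%+.4f y'%(k[1],k[0]),np.std(fe[:,1]-np.polyval(k,fe[:,0])),fe[:,1].round(3))
q=C[(C[...,2]>.016)&(C[...,2]<.030)&(I<60)&(C[...,0]<.68)&(np.abs(C[...,1])<.2)]
print('pan',cv2.minAreaRect(q[:,:2].astype(np.float32)*1000))
# scene cam: knob
g=load('scene0'); D=cloud(g); J=g['image'].max(-1)
for nm,D,J in(('scene',D,J),('side',cloud(load('side0')),load('side0')['image'].max(-1)),('ws',C,I)):
    m=(D[...,2]>.19)&(D[...,2]<.28)&(D[...,0]>.6)&(D[...,0]<.76)&(np.abs(D[...,1]+.2)<.04)
    print(nm,m.sum()); 
    if m.any(): v,u=np.where(m); print(D[m].min(0).round(3),D[m].max(0).round(3),np.median(D[m],0).round(3),'dark',np.median(D[m&(J<60)],0).round(3),(m&(J<60)).sum())
E
```

```text
cap 569 ((728.513427734375, 100.05973815917969), (23.040285110473633, 30.906970977783203), 0.3756107687950134)
cap 220 ((729.9157104492188, -169.21446228027344), (88.81070709228516, 19.944610595703125), 87.29661560058594)
shaft x=0.7295-0.0167 y 1629
tip 81 [0.6671 0.1035 0.1907] [0.663  0.0991 0.1882] [0.6718 0.1082 0.1946]
tip 55 [ 0.6709 -0.1435  0.1908] [ 0.667  -0.1486  0.1881] [ 0.676  -0.1398  0.1932]
foot x=0.7215-0.0201 y 0.00034739380928673624 [0.724 0.723 0.723 0.723 0.723 0.723 0.723 0.722 0.722 0.721 0.721 0.721
 0.721 0.721 0.722 0.721 0.721 0.72  0.72  0.72 ]
pan ((321.1390380859375, -24.713348388671875), (659.2271728515625, 267.72705078125), 0.17281024158000946)
scene 71
[ 0.688 -0.227  0.195] [ 0.741 -0.16   0.263] [ 0.705 -0.213  0.244] dark [ 0.695 -0.217  0.249] 43
side 148
[ 0.69  -0.232  0.194] [ 0.744 -0.161  0.258] [ 0.72  -0.219  0.222] dark [ 0.701 -0.223  0.25 ] 72
ws 509
[ 0.718 -0.224  0.192] [ 0.743 -0.16   0.225] [ 0.731 -0.199  0.204] dark [ 0.726 -0.212  0.203] 34
```

Estimated poses:
- **Stand:** origin about (0.720, -0.0195), yaw 0.018.
- **Pan:** front at x=0.4555, so it is pulled out about 67 mm.
- **Basket:** centre (0.4624, 0.3016), yaw about -0.165.
- **Tube:** (0.519, -0.392), axis -0.704.

I'll pick the tube up first.

```bash
python3 - <<'E'
from h import *
T=[.5193,-.3917]; y=-.704+np.pi
robot.grip(0.65,30)
robot.goto([*T,.12],[np.pi,0,y])
c=robot.move_straight([*T,.014],vel=.12,contact_N=8); s=robot.sense(); print('down',c,s['tcp_pos'].round(4),s['wrist_force'].round(1))
robot.grip(0,30); s=robot.sense(); print('grip',s['opening'],s['gripper_force'],s['t'])
robot.move_straight([*T,.25],vel=.25); s=robot.sense(); print('up',s['opening'],s['gripper_force'])
B=np.array([.4624,.3016]); yb=-.165
P=B+np.array([-np.sin(yb),np.cos(yb)])*-.058
robot.goto([.50,-.05,.32],[np.pi,0,2.7]); 
robot.goto([*P,.20],[np.pi,0,yb+np.pi]); s=robot.sense(); print(s['joint_pos'].round(2),s['opening'],s['gripper_force'],s['t'])
snap('wrist','wp')
snap('scene','sp')
a=cv2.imread('pics/wp.png'); b=cv2.imread('pics/sp.png')[130:255,150:350]
cv2.imwrite('pics/w2.png',np.hstack([cv2.resize(a,(400,250)),cv2.resize(b,(400,250))]))
E
```

```text
down False [ 0.5198 -0.3923  0.0148] [-1.1  0.6  0.4]
grip 0.2695761992256693 30.287330746650696 7.15
up 0.2669584107862255 29.778187572956085
[-0.92  0.26  0.42  1.98 -0.13  0.93  0.97] 0.26988355919096624 29.747332334518433 10.7833
```

View pics/w2.png

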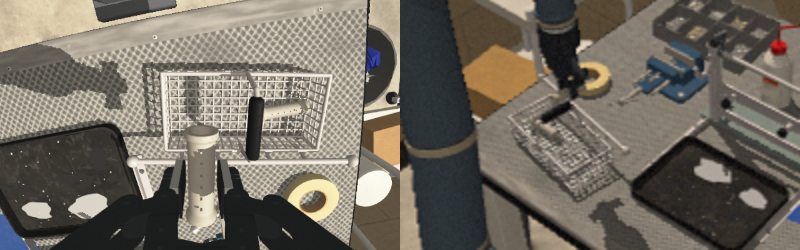

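The tube is held and aligned with the basket, whose handle is at about (410,205) in the full-size wrist view; the right half is free. I'll cross-check the basket from this second view, place the tube, then push the pan.

```bash
python3 - <<'E'
from h import *
f=load('wp');C=cloud(f); I=f['image'].max(-1)
m=(np.abs(C[...,0]-.46)<.08)&(np.abs(C[...,1]-.305)<.045)&(C[...,2]>.1)&(C[...,2]<.125)&(I<70)
r=cv2.minAreaRect(C[m][:,:2].astype(np.float32)*1000); print('grip',r,np.median(C[m][:,2]))
for u,v in((214,258),(567,257)): print(pix3(f,u,v).round(4))
B=np.array([.4624,.3016]); yb=-.165
P=B+np.array([-np.sin(yb),np.cos(yb)])*-.058
c=robot.move_straight([*P,.022],vel=.15,contact_N=8); s=robot.sense(); print(c,s['tcp_pos'].round(4),s['wrist_force'].round(1))
robot.grip(.42); robot.move_straight([*P,.20],vel=.25); s=robot.sense(); print(s['t'],s['opening'])
snap('wrist','wq')
robot.goto([.425,-.021,.15],[np.pi,0,np.pi/2+.018]); robot.grip(0)
robot.move_straight([.425,-.021,.021],vel=.2)
s=robot.sense(); f0=s['wrist_force']; print(s['tcp_pos'].round(4),f0.round(1))
c=robot.move_straight([.525,-.021+.1*.018,.021],vel=.06,contact_N=12); s=robot.sense(); print('push',c,s['tcp_pos'].round(4),s['wrist_force'].round(1),s['t'])
E
```

```text
grip ((461.1764221191406, 300.7486572265625), (13.31632137298584, 70.17176055908203), 80.19344329833984) 0.1145668162786789
[0.4931 0.1473 0.0762]
[0.5423 0.4376 0.0775]
True [0.4502 0.242  0.06  ] [-1.1  0.8 -0.1]
12.7333 0.4186761501294608
[ 0.4256 -0.0213  0.0215] [-0.7 -0.3 -0.7]
push True [ 0.5097 -0.0194  0.0202] [-0.7  0.1  0. ] 16.3667
```

```bash
python3 - <<'E'
from h import *
s=robot.sense(); p=s['tcp_pos']; robot.move_straight([p[0]-.03,p[1],.021],vel=.2); robot.move_straight([p[0]-.03,p[1],.2],vel=.3)
robot.goto([.47,.10,.36],[np.pi,0,np.pi/2]); snap('wrist','wr')
a=cv2.imread('pics/wr.png'); b=cv2.imread('pics/wq.png'); print(robot.sense()['t'])
cv2.imwrite('pics/w3.png',np.vstack([cv2.resize(b,(480,300)),cv2.resize(a,(480,300))]))
E
```

```text
18.275
```

View pics/w3.png

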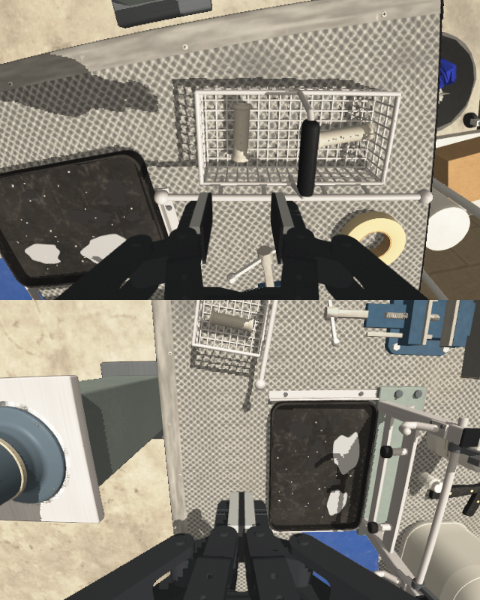

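Upper view (wq): the tube lies in the right half of the basket at about (242,130). Lower view (wr): the pan is home against the stand at about (320,465). I'll re-measure the basket, pan and stand from these.

```bash
cat >> h.py <<'E'
def grip_pose(tag,c=(.462,.302)):
    f=load(tag);C=cloud(f);I=f['image'].max(-1)
    m=(np.abs(C[...,0]-c[0])<.07)&(np.abs(C[...,1]-c[1])<.035)&(C[...,2]>.1)&(C[...,2]<.125)&(I<70); q=C[m]
    r=cv2.minAreaRect(q[:,:2].astype(np.float32)*1000); b=cv2.boxPoints(r); L=max([b[1]-b[0],b[2]-b[1]],key=np.linalg.norm); L=L*np.sign(L[0])
    return np.round(r[0],1),np.round(r[1],1),np.arctan2(L[1],L[0]).round(3),np.median(q[:,2]).round(4),len(q)
E
python3 - <<'E'
from h import *
for t in('wb','wp','wq'): print(t,grip_pose(t))
f=load('wq');C=cloud(f)
def ball(tag,c):
    C=cloud(load(tag)); m=(np.hypot(C[...,0]-c[0],C[...,1]-c[1])<.02)&(C[...,2]>.06)&(C[...,2]<.09); q=C[m]
    return cv2.minAreaRect(q[:,:2].astype(np.float32)*1000)[0],q[:,2].max().round(4),m.sum()
for t in('wb','wp','wq'):
    C=cloud(load(t)); q=C[(C[...,2]>.066)&(C[...,2]<.082)&(C[...,0]>.44)&(C[...,0]<.58)&(np.abs(C[...,1]-.293)<.13)]
    q=q[q[:,0]>(.5216+(q[:,1]-.2917)*.166-.012)]; q=q[q[:,0]<(.5216+(q[:,1]-.2917)*.166+.012)]
    k=np.polyfit(q[:,1]-.2917,q[:,0],1); print(t,'rail x=%.4f, yaw %.4f'%(k[1],-np.arctan(k[0])),'z ends',[np.median(q[np.abs(q[:,1]-y)<.02,2]).round(4) for y in(.18,.40)],len(q))
    print(ball(t,(.546,.438)),ball(t,(.499,.148)))
q=C=cloud(load('wr')); I=load('wr')['image'].max(-1)
q=C[(C[...,2]>.016)&(C[...,2]<.030)&(I<60)&(C[...,0]>.45)&(C[...,0]<.72)&(np.abs(C[...,1]+.02)<.15)]
print('pan',len(q),cv2.minAreaRect(q[:,:2].astype(np.float32)*1000))
for lo,hi in((.08,.14),(-.17,-.12)):
    q=C[(C[...,2]>.188)&(C[...,2]<.197)&(C[...,0]>.65)&(C[...,0]<.69)&(C[...,1]>lo)&(C[...,1]<hi)]; print('tip',len(q),np.median(q,0).round(4))
q=C[(np.abs(C[...,2]-.204)<.003)&(C[...,0]>.715)&(C[...,0]<.75)&(C[...,1]>-.12)&(C[...,1]<.08)]
k=np.polyfit(q[:,1],q[:,0],1); print('shaft x=%.4f%+.4f y'%(k[1],k[0]),len(q))
# tube inside basket
q=cloud(load('wq')); h=load('wq')['image']; v,u=130*4//3,242*4//3; print('tube',pix3(load('wq'),u,v).round(4))
E
```

```text
wb (array([462.4, 301.6]), array([14. , 70.9]), np.float32(-0.175), np.float64(0.1146), 846)
wp (array([461.2, 300.7]), array([13.3, 70.2]), np.float32(-0.171), np.float64(0.1146), 2280)
wq (array([462.3, 304.9]), array([14.5, 70.2]), np.float32(-0.171), np.float64(0.1146), 2295)
wb rail x=0.5208, yaw -0.1731 z ends [np.float64(0.0727), np.float64(0.0728)] 1472
((546.554443359375, 432.2666320800781), np.float64(0.0803), np.int64(288)) ((495.0680847167969, 152.46902465820312), np.float64(0.0789), np.int64(182))
wp rail x=0.5199, yaw -0.1722 z ends [np.float64(0.0729), np.float64(0.0727)] 2222
((543.5340576171875, 432.1949768066406), np.float64(0.0792), np.int64(429)) ((494.85784912109375, 151.5392608642578), np.float64(0.0796), np.int64(507))
wq rail x=0.5203, yaw -0.1677 z ends [np.float64(0.0728), np.float64(0.0727)] 2512
((546.3389282226562, 434.151611328125), np.float64(0.0791), np.int64(490)) ((496.6985778808594, 153.59645080566406), np.float64(0.0796), np.int64(478))
pan 1813 ((621.3021850585938, -20.839920043945312), (195.48069763183594, 269.5727233886719), 1.032150387763977)
tip 100 [0.6664 0.1054 0.1913]
tip 0 [nan nan nan]
shaft x=0.7291-0.0156 y 1551
tube [0.4473 0.2462 0.0253]
  return _methods._mean(a, axis=axis, dtype=dtype,
  ret = um.true_divide(
```

The basket shifted slightly and is now at (0.462, 0.3045) with yaw -0.171; the pan is home. Now to grasp the handle and lift.

```bash
python3 - <<'E'
from h import *
H=[.462,.3045]; yb=-.171+np.pi
robot.goto([*H,.20],[np.pi,0,yb]); robot.grip(.7,80)
c=robot.move_straight([*H,.097],vel=.15,contact_N=10); s=robot.sense(); print(c,s['tcp_pos'].round(4),s['wrist_force'].round(1))
robot.grip(0,80); s=robot.sense(); print('grip',s['opening'],s['gripper_force'],s['tcp_pos'].round(4),s['t'])
robot.move_straight([*H,.15],vel=.1); s=robot.sense(); print('lift',s['opening'],s['wrist_force'].round(1),s['torque'].round(2))
robot.move_straight([*H,.305],vel=.2); 
robot.goto([.52,-.0207,.305],[np.pi,0,np.pi+.018]); robot.sleep(.3)
s=robot.sense(); print(s['joint_pos'].round(2),s['tcp_pos'].round(4),s['opening'],s['wrist_force'].round(1),s['torque'].round(2),s['t'])
snap('wrist','wc'); snap('side','sc'); snap('scene','cc')
a=cv2.imread('pics/wc.png'); b=cv2.imread('pics/sc.png')[130:280,220:460]; c=cv2.imread('pics/cc.png')[100:250,230:470]
cv2.imwrite('pics/w4.png',np.vstack([cv2.resize(a,(480,300)),np.hstack([cv2.resize(b,(240,150)),cv2.resize(c,(240,150))])]))
E
```

```text
False [0.4627 0.3047 0.0977] [ 0.   0.2 -0.1]
grip 0.14807263631348722 79.24664497375488 [0.4623 0.3046 0.0978] 21.3333
lift 0.1444915723224958 [-0.3  0.3 -6.5] [-0.03  0.04  0.01]
[-0.82  0.21  0.93  1.85 -0.18  1.17  1.76] [ 0.5201 -0.0199  0.3049] 0.1492056145408728 [ 0.1  0.1 -5.3] [-0.03 -0.01  0.05] 24.4917
```

View pics/w4.png

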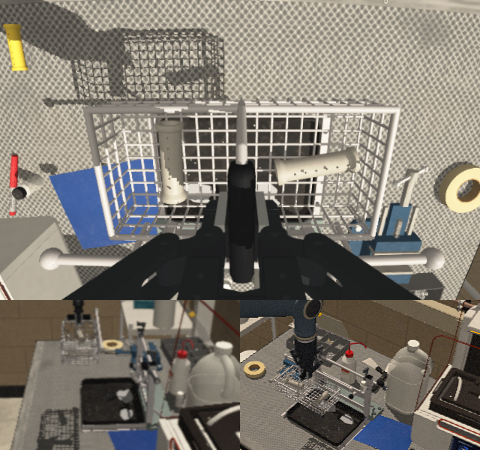

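The basket hangs level with both tubes inside; the rail balls are at (67,344) and (580,344) in full-size pixels. I'll measure the rail relative to the TCP and correct the target.

```bash
python3 - <<'E'
from h import *
f=load('wc');C=cloud(f);s=robot.sense(); t=s['tcp_pos']
E=[]
for u0,u1 in((85,150),(490,565)):
    sub=C[325:365,u0:u1].reshape(-1,3); q=sub[(sub[:,2]>.16)&(sub[:,2]<.30)&(np.abs(sub[:,0]-t[0]-.06)<.02)]
    zt=np.percentile(q[:,2],95); q=q[q[:,2]>zt-.004]
    E.append(np.median(q,0)); print(len(q),np.median(q,0).round(4),q[:,2].max().round(4))
for u,v in((67,344),(580,344)): print('ball',pix3(f,u,v).round(4))
E=np.array(E); d=E[1]-E[0]; print('yaw',np.arctan2(-d[0],d[1]).round(4),'roll',(d[2]/d[1]).round(4)); 
k=np.polyfit(E[:,1],E[:,0],1); print('rail x-TCP at y=t',np.polyval(k,t[1])-t[0],'z-TCP',np.interp(t[1],E[:,1],E[:,2])-t[2],'tcp',t.round(4),s['tcp_rot'].round(3))
E
```

```text
778 [ 0.5815 -0.1355  0.2799] 0.282
865 [0.5765 0.0995 0.2797] 0.2823
ball [ 0.5793 -0.164   0.2817]
ball [0.5728 0.1291 0.2826]
yaw 0.0215 roll -0.0005
rail x-TCP at y=t 0.05901713233654082 z-TCP -0.025207544344930277 tcp [ 0.52   -0.0204  0.305 ] [ 3.142 -0.    -3.123]
```

```bash
python3 - <<'E'
from h import *
robot.move_straight([.630,-.0215,.305],vel=.15)
robot.move_straight([.630,-.0215,.235],vel=.12); robot.sleep(.2)
f0=robot.sense()['wrist_force']; print(f0.round(1))
c=robot.move_straight([.630,-.0215,.188],vel=.04,contact_N=6); s=robot.sense(); print(c,s['tcp_pos'].round(4),(s['wrist_force']-f0).round(1),s['torque'].round(2),s['opening'],s['gripper_force'],s['t'])
snap('wrist','wh'); snap('side','sh'); snap('scene','ch')
a=cv2.imread('pics/wh.png'); b=cv2.imread('pics/sh.png')[140:270,300:460]; c=cv2.imread('pics/ch.png')[130:260,250:410]
cv2.imwrite('pics/w5.png',np.vstack([cv2.resize(a,(480,300)),np.hstack([cv2.resize(x,(370,300),interpolation=cv2.INTER_CUBIC) for x in(b,c)])[:,:740] if 0 else cv2.resize(np.hstack([b,c]),(480,195),interpolation=cv2.INTER_CUBIC)]))
E
```

```text
[-1.1 -0.9 -5.2]
True [ 0.6304 -0.0214  0.1937] [0.6 1.2 9.7] [ 0.03 -0.38 -0.12] 0.14858415811956535 79.59805369377136 27.4083
```

View pics/w5.png

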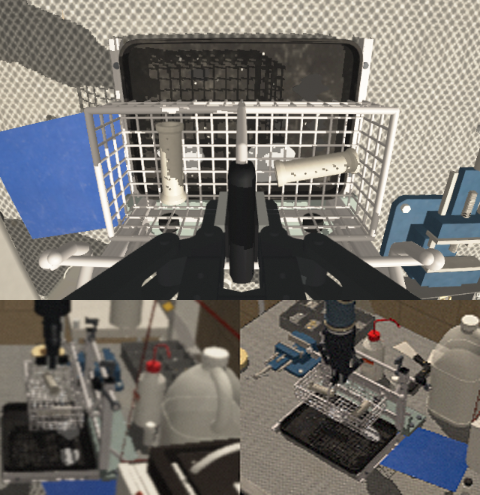

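The rail lies behind both hook tips, which show at about (75,250) and (403,252), and contact came at the height expected for a seated rail. I'll check both ends with depth while still holding.

```bash
python3 - <<'E'
from h import *
f=load('wh');C=cloud(f)
for n,(u0,u1) in dict(R=(40,155),L=(490,610)).items():
    sub=C[315:365,u0:u1].reshape(-1,3)
    tip=sub[(sub[:,2]>.187)&(sub[:,2]<.198)&(sub[:,0]<.68)]; print(n,'tip',len(tip),np.median(tip,0).round(4) if len(tip) else '')
    q=sub[(sub[:,2]>.158)&(sub[:,2]<.178)&(sub[:,0]>.674)&(sub[:,0]<.705)]
    print(n,'rail',len(q),np.median(q,0).round(4),np.percentile(q[:,2],[50,90,97]).round(4))
for u,v in((67,346),(580,346)): print('ball',pix3(f,u,v,2).round(4))
s=robot.sense(); print(s['tcp_pos'].round(4),s['wrist_force'].round(1),s['t'])
E
```

```text
R tip 314 [ 0.6705 -0.1436  0.1906]
R rail 1848 [ 0.6908 -0.1418  0.1692] [0.1692 0.1735 0.1746]
L tip 309 [0.6664 0.1022 0.1904]
L rail 1824 [0.687  0.1017 0.169 ] [0.169  0.1729 0.1741]
ball [ 0.6705 -0.1458  0.1922]
ball [0.6842 0.1272 0.1722]
[ 0.6303 -0.0213  0.1935] [0.6 0.3 6. ] 27.5583
```

Both rail ends are seated: tops at 0.169 m on each side, and 20 mm behind each tip. Next I release, raise, and press the lever.

```bash
python3 - <<'E'
from h import *
robot.sleep(.3); s=robot.sense(); p=s['tcp_pos']
robot.grip(.45); robot.sleep(.2); print(robot.sense()['gripper_force'],robot.sense()['wrist_force'].round(1))
robot.move_straight([p[0],p[1],.33],vel=.15)
for t in('ws','wr','scene0'):
    C=cloud(load(t)); m=(C[...,2]>.225)&(C[...,2]<.34)&(C[...,1]>-.31)&(C[...,1]<-.13)&(C[...,0]>.70)&(C[...,0]<1); 
    if m.any(): print(t,m.sum(),np.percentile(C[m][:,0],[0,2,50]).round(3))
robot.goto([.60,-.20,.35],[np.pi,0,np.pi/2]); robot.grip(0)
snap('wrist','wl'); snap('side','sl'); snap('scene','cl'); s=robot.sense(); print(s['tcp_pos'].round(3),s['t'])
for t in('wl','sl','cl'):
    f=load(t); C=cloud(f); I=f['image'].max(-1); m=(np.abs(C[...,1]+.214)<.03)&(C[...,0]>.65)&(C[...,0]<.72)&(C[...,2]>.215)&(C[...,2]<.28)&(I<70)
    print(t,m.sum(),C[m].min(0).round(3),C[m].max(0).round(3),np.median(C[m],0).round(3)) if m.any() else print(t,0)
a=cv2.imread('pics/wl.png'); b=cv2.imread('pics/cl.png')[120:270,250:490]
cv2.imwrite('pics/w6.png',np.vstack([cv2.resize(a,(480,300)),cv2.resize(b,(480,300),interpolation=cv2.INTER_CUBIC)]))
E
```

```text
0.0 [-0.4 -0.4  0.9]
ws 3006 [0.715 0.841 0.853]
wr 2 [0.735 0.735 0.735]
scene0 839 [0.7   0.838 0.881]
[ 0.6  -0.2   0.35] 31.1417
wl 918 [ 0.689 -0.228  0.216] [ 0.719 -0.201  0.258] [ 0.696 -0.212  0.254]
sl 70 [ 0.69  -0.231  0.218] [ 0.718 -0.205  0.258] [ 0.7   -0.223  0.25 ]
cl 35 [ 0.686 -0.228  0.221] [ 0.719 -0.205  0.263] [ 0.694 -0.216  0.252]
```

View pics/w6.png

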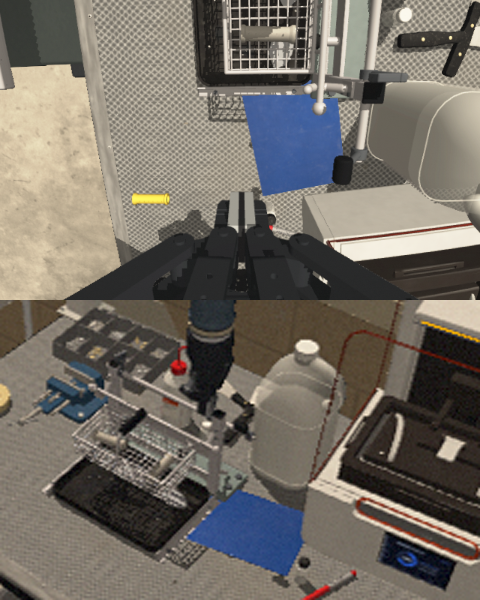

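The basket hangs in both hooks, and the black knob is at about (343,170) in the wrist view. Measured knob position: (0.697, -0.2145), top at 0.259. Now the press.

```bash
python3 - <<'E'
from h import *
robot.goto([.687,-.217,.31],[np.pi,0,np.pi/2])
c=robot.move_straight([.687,-.217,.166],vel=.06,contact_N=14); s=robot.sense(); print(c,s['tcp_pos'].round(4),s['wrist_force'].round(1),s['t'])
robot.sleep(.3)
robot.move_straight([.687,-.217,.33],vel=.15)
robot.goto([.55,-.20,.37],[np.pi,0,np.pi/2])
snap('wrist','wf'); snap('scene','cf')
for t in('wf','cf'):
    f=load(t); C=cloud(f); I=f['image'].max(-1)
    for lo,hi in((.215,.28),(.12,.19)):
        m=(np.abs(C[...,1]+.214)<.03)&(C[...,0]>.65)&(C[...,0]<.72)&(C[...,2]>lo)&(C[...,2]<hi)&(I<70); print(t,lo,m.sum(),np.median(C[m],0).round(3) if m.any() else '')
a=cv2.imread('pics/wf.png')[0:200,320:640]; b=cv2.imread('pics/cf.png')[120:270,250:490]
cv2.imwrite('pics/w7.png',np.vstack([cv2.resize(a,(480,300)),cv2.resize(b,(480,300),interpolation=cv2.INTER_CUBIC)]))
E
```

```text
True [ 0.6831 -0.2172  0.2626] [-5.4  2.2  5.2] 32.6833
wf 0.215 825 [ 0.691 -0.213  0.251]
wf 0.12 0 
cf 0.215 38 [ 0.691 -0.216  0.249]
cf 0.12 0
```

View pics/w7.png

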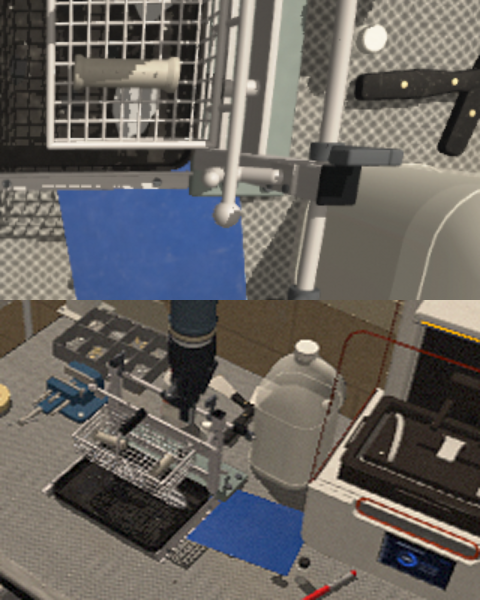

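The lever moved only slightly: the fingertip's outer edge caught the knob's front. I'll press again, following the knob's arc with the tips centred on it.

```bash
python3 - <<'E'
from h import *
ax=np.array([.7335,.200]); o=[np.pi,0,np.pi/2]; y=-.217
kn=lambda q:(ax[0]-.06*np.cos(q-.873), ax[1]+.06*np.sin(q-.873))
x,z=kn(1.657); robot.goto([x,y,z+.009+.011+.03],o)
robot.sleep(.1)
for q in (1.6,1.3,1.0,.7,.4,.15,-.06):
    x,z=kn(q); c=robot.move_straight([x,y,z+.020],vel=.07,contact_N=20); s=robot.sense()
    print(q,c,s['tcp_pos'].round(4),np.round([x,z+.02],4),s['wrist_force'].round(1),round(s['t'],1))
    if c: break
E
```

```text
1.6 True [ 0.6838 -0.2169  0.2604] [0.6887 0.2599] [-1.1  0.2  3.4] 35.6
```

```bash
python3 - <<'E'
from h import *
ax=np.array([.7335,.200]); y=-.217
kn=lambda q:(ax[0]-.06*np.cos(q-.873), ax[1]+.06*np.sin(q-.873))
for q in (1.4,1.1,.8,.5,.25):
    x,z=kn(q); 
    c=robot.move_straight([x,y,z+.020],vel=.05,contact_N=30); s=robot.sense()
    print(q,c,s['tcp_pos'].round(4),np.round([x,z+.02],4),s['wrist_force'].round(1),round(s['t'],1))
    if c: break
else:
    x,z=kn(-.1); c=robot.move_straight([x,y,z+.020],vel=.03,contact_N=15); s=robot.sense(); print(c,s['tcp_pos'].round(4),s['wrist_force'].round(1),s['t'])
E
```

```text
1.4 False [ 0.6818 -0.2164  0.2493] [0.6816 0.2502] [ 0.2 -0.7  0.3] 36.0
1.1 False [ 0.675  -0.2168  0.233 ] [0.675  0.2335] [0.1 0.8 0. ] 36.5
0.8 False [ 0.6736 -0.2168  0.2151] [0.6737 0.2156] [0.8 0.  0.1] 37.0
0.5 False [ 0.6776 -0.2168  0.1976] [0.6776 0.1981] [-1.2  0.4  0.2] 37.5
0.25 False [ 0.6847 -0.2167  0.1844] [0.6848 0.185 ] [ 0.1 -0.3  1. ] 37.9
True [ 0.6941 -0.2172  0.1753] [-2.4  1.2  6.9] 38.4833
```

```bash
python3 - <<'E'
from h import *
p=robot.sense()['tcp_pos']; c=robot.move_straight([.695,-.217,p[2]-.006],vel=.03,contact_N=14); s=robot.sense(); print(c,s['tcp_pos'].round(4),s['wrist_force'].round(1))
robot.sleep(.2); robot.move_straight([.695,-.217,.33],vel=.15); robot.goto([.55,-.19,.37],[np.pi,0,np.pi/2])
snap('wrist','wg'); snap('scene','cg'); print(robot.sense()['t'])
for t in('wg','cg'):
    f=load(t); C=cloud(f); I=f['image'].max(-1)
    for lo,hi in((.215,.28),(.12,.19)):
        m=(np.abs(C[...,1]+.214)<.03)&(C[...,0]>.65)&(C[...,0]<.72)&(C[...,2]>lo)&(C[...,2]<hi)&(I<70); print(t,lo,m.sum(),np.median(C[m],0).round(3) if m.any() else '')
a=cv2.imread('pics/wg.png')[0:200,320:640]; b=cv2.imread('pics/cg.png')[120:270,250:490]
cv2.imwrite('pics/w8.png',np.vstack([cv2.resize(a,(480,300)),cv2.resize(b,(480,300),interpolation=cv2.INTER_CUBIC)]))
E
```

```text
True [ 0.6941 -0.2173  0.1752] [-4.1  3.1  8.2]
40.8417
wg 0.215 0 
wg 0.12 481 [ 0.694 -0.215  0.161]
cg 0.215 0 
cg 0.12 37 [ 0.695 -0.217  0.16 ]
```

View pics/w8.png

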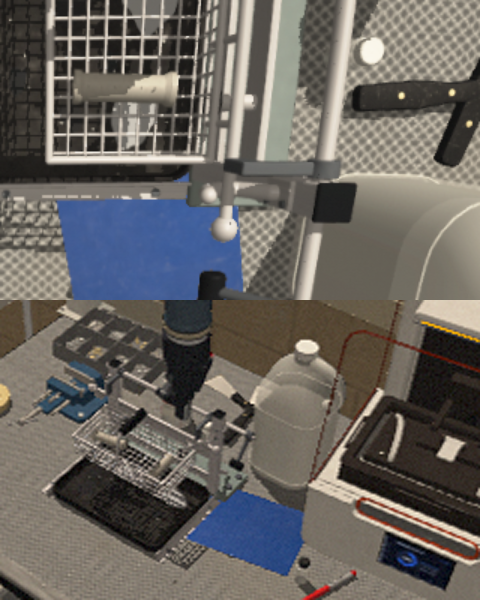

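The keeper lies level over the rail at about (230,167), and the knob is down with its top at 0.161, so the catch is closed. The arm is clear, so I'm handing in.

```bash
python3 -c "
from plant import robot
print(robot.close_job(), robot.sense()['t'])"
```

```text
the job is handed in; nothing more can be done
the job is handed in; nothing more can be done
```

I handed the job in at about 41 s of the 72 s allowed, but no verdict came back: the last checks showed the pan home, both tubes in the basket, the rail down in both hooks, the catch closed over it, and no bystander touched.

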